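# Fit a fresh cell in the bench lamp

### The job

Put the fresh cell that lies on the wooden rest into the open battery bay of the cordless bench lamp. Set its flat end against the spring and press the spring back with it (without ramming it solid), then gently tip the raised button end down between the cheeks, without forcing it on the end wall, until the cell lies fully home on the bay floor with its button on the fixed contact, held by the spring. Let go of it, and leave the other things on the bench where they are.

Things in the scene. Friction and masses are not known exactly. Their poses are not given: they have to be found in the camera images.
- lamp: Cordless gooseneck bench lamp, fixed; cream base 200 x 96 mm with an open black battery bay on top. Origin on the bench under the middle of the bay; +x runs along the bay from its spring end to its button-contact end, +z up. The flat deck beside the bay is only 18 mm above the bench, so fingers can straddle the cell. Neck: 13 mm thick, at x=105, y=22, 225 mm high, arching to +y; shade at x=125, y=222 mm.
- bay (a point): Point on the bay floor, 12 mm above the bench, midway along the bay; axes as the lamp's. A cell fully home lies along x with its centre 16 mm above this point. The bay is a cradle for a 32 mm cylinder, with end walls at x = -42 and +36 mm and cheeks (38 mm apart inside, running on to x = -29 and +29 mm), all 26 mm high above its floor; the sides between the cheeks are open.
- button_contact: Fixed end wall of the bay with a flat brass contact; origin at the middle of the contact's face, 35 mm along +x from point bay and 16 mm above the bay floor; axes as the lamp's. The cell's button rests on it when home. To tip in past the wall's top (26 mm above the floor) the cell must hold the spring about 5.4 to 7 mm back; with less it lands on the wall, which over 22 N spoils.
- spring: Spring contact: flat steel face 16 x 16 mm on a coil, facing the lamp's +x. Origin: centre of the face, 16 mm above the bay floor; free it stands at lamp x = -31.5 mm (66.5 mm from the button contact, 3.5 mm less than the cell), and is pushed straight back towards -x. Force 1 N plus 2 N per mm; solid at 7 mm (15 N); over 22 N spoils it. A raised cell bears on the face's upper edge.
- cell_center (a point): Centre of the fresh cell, a grey wrapped cylinder 32 mm in diameter and 70 mm long overall, about 0.15 kg, lying level; +x is its long axis pointing to the button end, its own +z is up at the start. It starts on the rest with its axis 28 mm above the bench. Pushed on the spring it creeps a few mm along the fingers even in a firm grip (45 N).
- cell_button (a point): Tip of the cell's button, a steel stud 12 mm wide and 3 mm long on the middle of one end; 35 mm along +x from the cell's centre (the 32 mm body ends 3 mm short of it). The spring's grip can leave this end a few mm high when it is let go; a press of about 10 N on top of the cell near this end sends it home.
- cell_flat (a point): Middle of the cell's flat end, 35 mm along -x from its centre.
- rest: Wooden rest for a cell, 88 x 56 mm, fixed, with a groove along its x for the cell: groove floor 12 mm, top 18 mm above the bench. Origin at the middle of its underside.
- cover: Bay cover of the lamp, a cream plastic cap 104 x 46 x 15 mm lying loose on the bench; origin in the middle of its underside. Leave alone.
- oil_bottle: Small amber oil bottle, 44 mm wide, 110 mm high, standing; origin in the middle of its underside. Leave alone.
- stone_bowl: White plastic bowl of tumbled stones, 88 mm wide, 30 mm high; origin in the middle of its underside. Leave alone.
- brush: Bench brush, 160 mm long, lying along its x; origin at its middle, underneath. Leave alone.
There are look-alikes about, which are no part of the job. Of the things shaped like the part that bears cell_center, the grey one is meant.

How it is judged (in metres and radians):
On the way:
1. The cell's flat end presses the spring back more than 4 mm while its button end is still tipped up (more than 12 mm above the home height) (x of spring in the frame of lamp below -0.0355 m and contact force between cell and spring above 2 N and z of cell_button in the frame of lamp above 0.04 m and z of cell_flat in the frame of lamp below 0.036 m and x of cell_flat in the frame of lamp below -0.01 m), for 0.1 s.
At the end, for the whole second after the job is handed in: The cell lies level and at rest in the bay: button tip within about 2.5 mm of its place on the fixed contact, flat end on the spring within 2.5 mm of its home place, both within 3.5 mm sideways and 2 mm in height; the spring is pressed back 2 to 5 mm and bears on the cell (x of cell_button in the frame of lamp between 0.0325 and 0.0365 m and y of cell_button in the frame of lamp between -0.0035 and 0.0035 m and z of cell_button in the frame of lamp between 0.0255 and 0.03 m and x of cell_flat in the frame of lamp between -0.0375 and -0.0335 m and y of cell_flat in the frame of lamp between -0.0035 and 0.0035 m and z of cell_flat in the frame of lamp between 0.0255 and 0.03 m and x of spring in the frame of lamp between -0.0365 and -0.0335 m and contact force between cell and spring above 1 N and linear speed of cell below 0.01 m/s and angular speed of cell below 0.2 rad/s); the robot touches nothing.
It fails at once if the cell presses the spring contact with more than 22 N (driven solid) (contact force between cell and spring above 22 N).
It fails at once if the cell presses the button contact or its end wall with more than 22 N (contact force between cell and button_contact above 22 N).
It fails at once if the cell is forced against the lamp with more than 50 N (contact force between cell and lamp above 50 N).
It fails at once if a bystander is moved more than 15 mm (distance of any of cover, oil_bottle, stone_bowl, brush from where it was at the start of the episode above 0.015 m).
It also fails if it takes over 72 s, if anything falls off the work surface, if the arm or the gripper's body presses on something with over 40 N, if the wrist force passes 120 N, or if a joint passes its speed limit or range.

### The arm

A 6-joint arm with a two-finger parallel gripper is mounted at the origin on the work surface. World frame = base frame: x ahead of the robot, y to its left, z up, the work surface at z = 0. Lengths are in mm, angles in degrees, forces in N, time in s.
With the tool pointing down it reaches from about 350 to 850 mm from the base axis. Payload 8.1 kg.
Tool frame: the origin (TCP) lies on the centre line of the jaws, within the pads' length; the fingertips stand 19 mm ahead of it and the grasp point (between the pads) is the TCP; z points along the fingers, y is the direction in which the jaws open and shut (so a half turn about z gives the same grasp; the last joint's range is limited). The gripper opens to 85 mm and grips with 20 to 120 N. Pads are 22 mm wide; open, the fingers measure 114 mm over their backs; the gripper's body (76 mm by 85 mm) begins 54 mm behind the grasp point. The pads swing forward as they close: fully open they stand 13 mm farther back than shut.
Start: joints at [66.497, 7.471, 85.268, -0, 87.261, -4.893], TCP at [191.45, 568.641, 250.292] pointing down, gripper open.
Joint ranges: [-169.43, 169.43], [-51.17, 129.36], [1.28, 143.12], [-76.62, 256.62], [0, 156.53], [-152.29, 152.29]. Speed limits (degrees/s): [136.94, 136.94, 159.86, 180, 180, 180].

### API

Orientations are given as [roll, pitch, yaw] about the fixed x, y, z axes, in that order (R = Rz(yaw) Ry(pitch) Rx(roll)).
In Python, from bench import r, viewer gives the robot as it stands.
- The arm moves only by the tool carry_out, never from a script. Its argument "commands" is a list that holds one entry, the list of rows, each a list of 7 numbers: the finger opening in mm, from 0 to 85.4, then the shift along the tool's x, y, z in mm, then the turn, a rotation vector about the tool's x, y, z in degrees. A call has 1 to 5 rows; each row is the pose to reach, as a shift and turn from the pose commanded when the call began, along the tool's axes at that moment; what a row does not reach only later rows make up. A row lasts 1/8 s, in which the tool goes at most 62.5 mm and 10.7 degrees, less where a joint would pass 70% of its speed; a pose out of reach is approached as far as the arm can. A call with a gripper value outside its range is refused whole. The fingers move at their own pace and stop on an object; "grip_force" is the grip in N (left out, the last holds). Time passes only in rows, so rows that repeat a pose let the fingers close. It gives the time, the measured TCP pose, the force and the opening at its end, in the units of the state.
- r.sense(): the state, without advancing time (a new reading comes with each control period).
- viewer.snapshot(name): name is "side" or "top" or "wrist"; returns the picture (384x512x3 uint8, red, green, blue); there is no depth.
- viewer.calibration(name): a dict with "camera_matrix" (3x3 intrinsics, pixels), "k1" (the pictures are not rectified: a ray, as slopes to the right and down, at radius r is drawn at 1 + k1 r^2 times it, then the intrinsics apply), "rvec" (rotation vector, rad) and "tvec" (3), from world to camera coordinates, as OpenCV has them. Camera axes: x right, y down, z forward; pixel columns grow to the right and rows downward; lengths in mm; the calibration is good to about 2 mm. A picture is of the moment at which its call begins: read the wrist's pose just before it. calibration takes no time and is no camera call; for the wrist camera it gives the pose at the moment of the call.
- r.hand_in(): hands the job in, once; it reports no verdict.
The state is a dict: "time": time; "joint_pos": joint angles; "qd": joint speeds; "joint_efforts": joint torques, N m; "tool_pos": TCP position; "tcp_rot": TCP orientation; "ft_force": force on the tool from outside, world axes, zero at the start; "wrist_torque": the same for the moment, N m; "finger_gap": finger opening in mm.
Only numpy, scipy, OpenCV 4.12 (cv2) and the standard library are available. Lean on these libraries where they do the work, as an engineer would, in place of code of your own. Each camera call takes 0.05 s, during which the arm holds its last target. There are 200 camera calls.

## Working session

There is one attempt and no reset: what is moved stays moved. The work goes in short steps, Python scripts to look and compute and a tool call to move; the robot and the scene stay as the last step left them, time stands still between calls to the robot, and variables do not carry over. Pictures are saved under pics/ and viewed, about 8 in all and at most 12, crops included, and the job is handed in when it is done.

Besides the shell and the picture viewer there is one more tool, called by a JSON object that holds its "name" and its "arguments", one argument or row to a line. carry_out: Moves the arm, as the interface text tells. Its arguments: {"type":"object","properties":{"commands":{"type":"array","items":{"type":"array","items":{"type":"array","items":{"type":"number"}}}},"grip_force":{"type":"number"}},"required":["commands"]}

```bash
mkdir -p pics && ls && cat > h.py <<'E'
import numpy as np, cv2
from bench import r, viewer
def snap(n,f,crop=None,scale=1):
    im=viewer.snapshot(n)[:,:,::-1]; cv2.imwrite(f'pics/{f}_raw.png',im)
    save(im,f,crop,scale)
def save(im,f,crop=None,scale=1):
    if crop: x0,y0,x1,y1=crop; im=im[y0:y1,x0:x1]
    cv2.imwrite(f'pics/{f}.png',cv2.resize(np.ascontiguousarray(im),None,fx=scale,fy=scale,interpolation=cv2.INTER_CUBIC))
def undist(c,px):
    K=np.array(c['camera_matrix']);k=c['k1']
    return cv2.undistortPoints(np.array(px,float).reshape(-1,1,2),K,np.array([k,0,0,0.]),).reshape(-1,2)
def onplane(c,px,z):
    R=cv2.Rodrigues(np.array(c['rvec'],float))[0];t=np.array(c['tvec'],float).ravel();o=-R.T@t
    u=undist(c,px); d=np.c_[u,np.ones(len(u))]@R
    return o+d*((z-o[2])/d[:,2])[:,None]
def proj(c,P):
    return cv2.projectPoints(np.array(P,float).reshape(-1,1,3),np.array(c['rvec'],float),np.array(c['tvec'],float),np.array(c['camera_matrix'],float),np.array([c['k1'],0,0,0.]))[0].reshape(-1,2)
E
python3 - <<'E'
from h import *
snap('top','top',scale=1.5);snap('side','side',scale=1.5)
print(r.sense())
for n in('top','side','wrist'):print(n,viewer.calibration(n))
E
```

```text
pics
{'time': 0.1, 'joint_pos': array([ 6.64998846e+01,  7.51143510e+00,  8.53226628e+01,  8.43856630e-04,
        8.72612795e+01, -4.89248829e+00]), 'qd': array([-0.04895299, -0.07961795, -0.20496281,  0.06756724,  0.05142242,
        0.00974498]), 'joint_efforts': array([ 1.14076654e-03, -5.70951498e+01, -5.01943803e+01, -1.86561056e-04,
        8.05978751e-03,  3.85413011e-05]), 'tool_pos': array([191.23655133, 568.22525118, 249.34609405]), 'tcp_rot': array([-1.79905042e+02, -8.97414135e-03,  1.61392324e+02]), 'ft_force': array([ 1.03470232,  0.958835  , -0.2401955 ]), 'wrist_torque': array([-0.02445021,  0.01031277, -0.0024713 ]), 'finger_gap': 85.32639654209693}
top {'camera_matrix': array([[459.75893807,   0.        , 250.91162745],
       [  0.        , 459.75893807, 187.49321501],
       [  0.        ,   0.        ,   1.        ]]), 'k1': -0.15631848406908158, 'rvec': array([ 2.1480829 , -2.1299957 ,  0.13436928]), 'tvec': array([   2.03237689,  603.99341594, 1138.85666231])}
side {'camera_matrix': array([[386.28122473,   0.        , 261.43004464],
       [  0.        , 386.28122473, 190.93609371],
       [  0.        ,   0.        ,   1.        ]]), 'k1': -0.001158146116086087, 'rvec': array([ 2.22794376, -0.18362606,  0.12089513]), 'tvec': array([-593.97084254,   85.37558655,  953.78612546])}
wrist {'camera_matrix': array([[320.14019022,   0.        , 255.59288526],
       [  0.        , 320.14019022, 187.76663975],
       [  0.        ,   0.        ,   1.        ]]), 'k1': -0.017376352001006526, 'rvec': array([-2.34064634, -1.68394036, -0.25606943]), 'tvec': array([-598.6316918 ,  -39.54136235,  379.04200473])}
```

View pics/top.png

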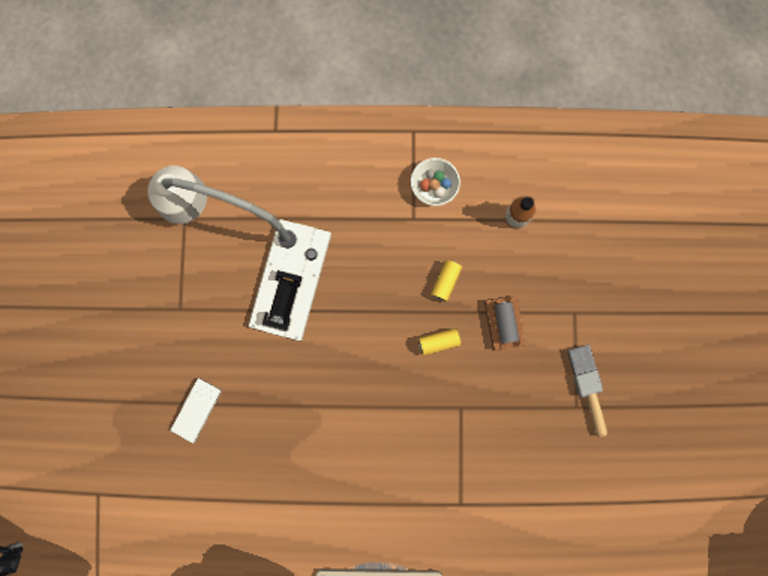

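View pics/side.png

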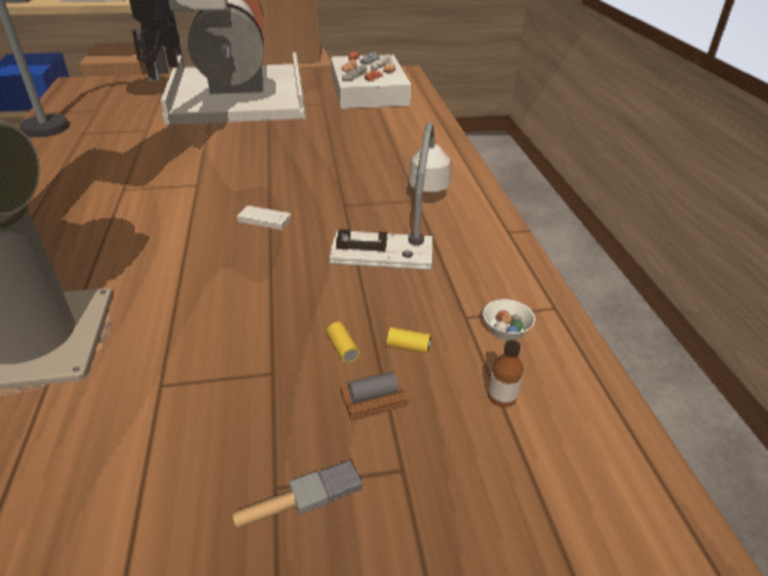

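Look-alikes (in the 1.5x top picture): yellow cells at (447,281) and (440,342), and the grey cell on the rest at (508,324). I choose the grey one and check it in a close crop.

```bash
python3 - <<'E'
from h import *
im=cv2.imread('pics/top_raw.png')
a=im[140:235,155:230];b=im[190:240,310:360]
a=cv2.resize(a,None,fx=6,fy=6,interpolation=cv2.INTER_CUBIC);b=cv2.resize(b,None,fx=6,fy=6,interpolation=cv2.INTER_CUBIC)
o=np.zeros((570,760,3),np.uint8);o[:570,:450]=a;o[:300,455:755]=b
cv2.imwrite('pics/crop1.png',o)
E
```

```text
(no output)
```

View pics/crop1.png

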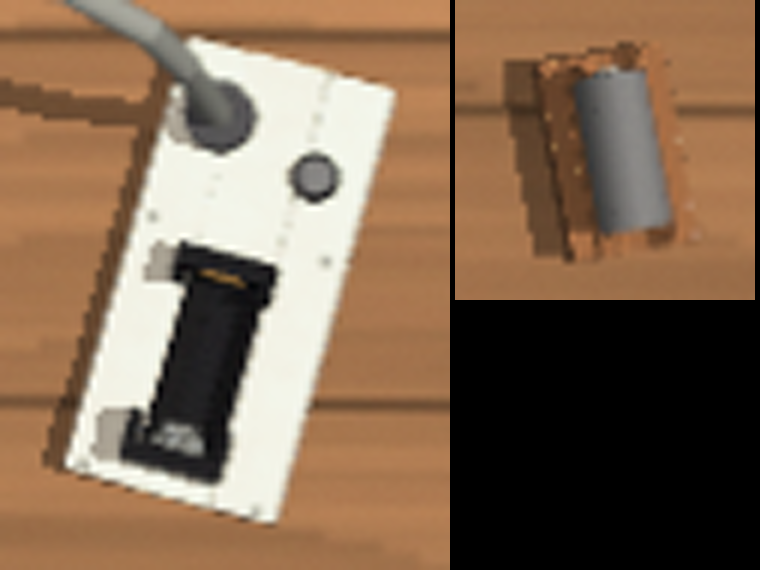

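Crop: lamp deck corners (195,38),(395,92),(277,522),(65,468); bay brass contact at (222,275), spring at (180,437); the grey cell on its rest, with a bright button seemingly at the top end (610,72).

```bash
python3 - <<'E'
from h import *
c=viewer.calibration('top')
f=lambda p,x0,y0:(np.array(p,float)+.5)/6-.5+[x0,y0]
L=onplane(c,f([(195,38),(395,92),(277,522),(65,468)],155,140),18);print(L.round(1),L.mean(0))
d=L[0]+L[1]-L[2]-L[3];print('lamp yaw',np.degrees(np.arctan2(d[1],d[0])), np.linalg.norm(L[0]-L[3]),np.linalg.norm(L[0]-L[1]))
B=onplane(c,f([(222,275),(180,437)],155,140),28);print('contact,spring',B.round(1))
C=onplane(c,f([(608,75),(638,230)],310-455/6,190),36);print('cell ends',C.round(1),np.linalg.norm(C[0]-C[1]))
d=C[0]-C[1];print(C.mean(0),np.degrees(np.arctan2(d[1],d[0])))
E
```

```text
[[718.9 179.8  18. ]
 [694.6  89.6  18. ]
 [503.7 137.4  18. ]
 [526.1 231.4  18. ]] [610.82524541 159.55205036  18.        ]
lamp yaw -14.534990926821347 199.59666934322067 93.37575670711658
contact,spring [[610.5 162.9  28. ]
 [539.4 179.3  28. ]]
cell ends [[ 568.5 -210.4   36. ]
 [ 501.9 -222.5   36. ]] 67.6907242067262
[ 535.22140811 -216.44050469   36.        ] 10.26278913726739
```

```bash
cat >> h.py <<'E'
from scipy.spatial.transform import Rotation as Ro
def pose():
    s=r.sense(); return np.array(s['tool_pos']),Ro.from_euler('xyz',s['tcp_rot'],degrees=True),s
def rel(p,rpy):
    p0,R0,s=pose(); R=Ro.from_euler('xyz',rpy,degrees=True)
    print('shift',(R0.inv().apply(np.array(p)-p0)).round(1),'turn',(R0.inv()*R).as_rotvec(degrees=True).round(2),'t',round(s['time'],2),'gap',round(s['finger_gap'],1),'F',s['ft_force'].round(1),'p',p0.round(1),s['tcp_rot'].round(1),'j',s['joint_pos'].round(0))
E
python3 - <<'E'
from h import *
c=viewer.calibration('wrist');p0,R0,s=pose()
R=cv2.Rodrigues(c['rvec'])[0];o=-R.T@c['tvec'];print('cam in tool',R0.inv().apply(o-p0),'fwd',R0.inv().apply(R[2]),'right',R0.inv().apply(R[0]))
rel([535,-216,200],[180,0,10.3])
E
```

```text
cam in tool [  76.15109342   -0.73915598 -123.43906177] fwd [-2.99038188e-01  7.32425923e-04  9.54240864e-01] right [ 1.08108734e-03  9.99999324e-01 -4.28758653e-04]
shift [-576.  -633.5   50.3] turn [-4.0000e-02  1.2000e-01  1.5109e+02] t 0.1 gap 85.3 F [ 1.   1.  -0.2] p [191.2 568.2 249.3] [-179.9   -0.   161.4] j [66.  8. 85.  0. 87. -5.]
```

{"name": "carry_out", "arguments": {
  "commands": [
    [[85,-192,-211,0,0,0,50],[85,-192,-211,0,0,0,50],[85,-192,-211,0,0,0,50],[85,-192,-211,0,0,0,50],[85,-192,-211,0,0,0,50]]
  ],
  "grip_force": 90
}}

```text
time: 0.72
tool_pos: [306.6, 304.9, 249.9]
tcp_rot: [-180.0, 0.0, 111.0]
ft_force: [0.3, -0.9, -0.2]
finger_gap: 85.1
```

{"name": "carry_out", "arguments": {
  "commands": [
    [[85,-285,11,0,0,0,50],[85,-285,11,0,0,0,50],[85,-285,11,0,0,0,50],[85,-285,11,0,0,0,50],[85,-285,11,0,0,0,50]]
  ]
}}

```text
time: 1.35
tool_pos: [420.7, 43.3, 250.1]
tcp_rot: [180.0, 0.0, 61.0]
ft_force: [0.9, 0.3, 0.3]
finger_gap: 84.6
```

{"name": "carry_out", "arguments": {
  "commands": [
    [[85,-174,226,50,0,0,51],[85,-174,226,50,0,0,51],[85,-174,226,50,0,0,51],[85,-174,226,50,0,0,51],[85,-174,226,50,0,0,51]]
  ]
}}

```text
time: 1.98
tool_pos: [535.3, -217.5, 198.9]
tcp_rot: [-180.0, 0.1, 10.0]
ft_force: [-0.3, 1.2, -0.2]
finger_gap: 84.9
```

```bash
python3 - <<'E'
from h import *
snap('wrist','w1',scale=1.5); print(repr(viewer.calibration('wrist')))
rel([535,-216,200],[180,0,10.3])
E
```

```text
{'camera_matrix': array([[320.14019022,   0.        , 255.59288526],
       [  0.        , 320.14019022, 187.76663975],
       [  0.        ,   0.        ,   1.        ]]), 'k1': -0.017376352001006526, 'rvec': array([-2.21114178,  1.86936626,  0.28512479]), 'tvec': array([-307.62164642,  445.70270284,  475.81375141])}
shift [ 0.  -4.6 -2.3] turn [ 0.04  0.12 -0.78] t 2.02 gap 85.1 F [-4.5 -0.6  1.6] p [ 535.7 -220.6  197.7] [1.8e+02 1.0e-01 9.5e+00] j [-27.   6.  92.  -0.  82.  53.]
```

View pics/w1.png

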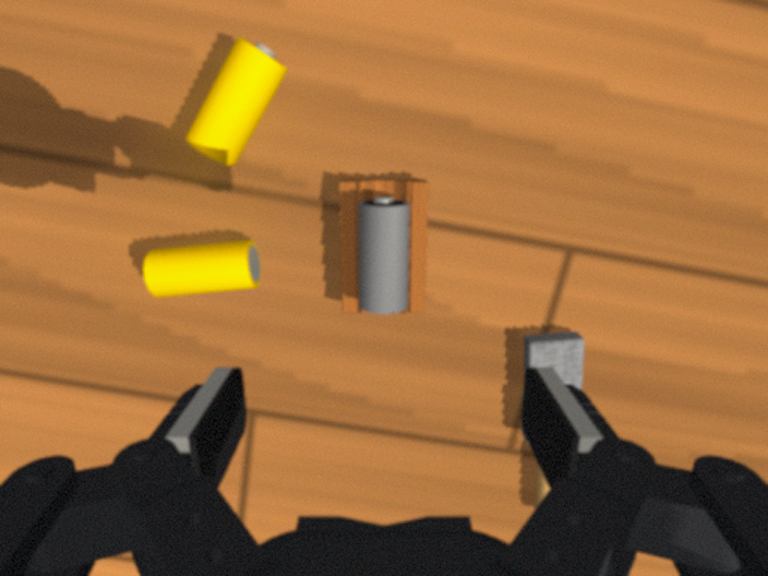

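The wrist picture shows the grey cell upright at (384,255), with its button at the top end (384,199), i.e. at tool +x. The yellow cells are at the left. I measure the cell by colour, now that the arm has settled.

```bash
cat >> h.py <<'E'
def cellseg(im,box):
    x0,y0,x1,y1=box
    h=cv2.cvtColor(np.ascontiguousarray(im[y0:y1,x0:x1]),cv2.COLOR_BGR2HSV)
    m=((h[...,1]<70)&(h[...,2]>50)).astype(np.uint8)
    n,l,st,_=cv2.connectedComponentsWithStats(m);k=1+st[1:,4].argmax()
    ys,xs=np.nonzero(l==k);rc=cv2.minAreaRect(np.c_[xs+x0,ys+y0].astype(np.float32))
    return rc,st[k]
E
python3 - <<'E'
from h import *
viewer.snapshot('wrist');c=viewer.calibration('wrist');im=viewer.snapshot('wrist')[:,:,::-1];c2=viewer.calibration('wrist')
print(c['tvec']-c2['tvec'])
rc,st=cellseg(im,(222,115,292,215));print(rc,st)
b=cv2.boxPoints(rc);b=b[np.argsort(b[:,1])];top=b[:2].mean(0);bot=b[2:].mean(0)
print(top,bot)
# near-end (flat) silhouette: top edge z=44 region; axis line at z~36
P=onplane(c,[top,bot],44);print(P);d=P[0]-P[1];print('yaw',np.degrees(np.arctan2(d[1],d[0])),np.linalg.norm(d))
rel([535,-216,200],[180,0,10.3])
# predicted for hypothesised
for cx,cy,yaw in((535,-216,10.3),(535,-218,10.3)):
    u=np.array([np.cos(np.radians(yaw)),np.sin(np.radians(yaw)),0]);C=np.array([cx,cy,28])
    print(proj(c,[C+35*u,C+32*u+[0,0,16],C-35*u+[0,0,16],C]))
E
```

```text
[ 0.18810775  1.40354813 -0.27227689]
((253.49996948242188, 169.49996948242188), (76.99998474121094, 32.99999237060547), 90.0) [  15   16   34   78 2421]
[253.49997 130.99997] [253.49997 207.99997]
[[ 574.48673638 -210.02774556   44.        ]
 [ 504.70456177 -222.24315906   44.        ]]
yaw 9.929060067212959 70.84326516659092
shift [ 0.3 -0.3 -1.4] turn [-0.09  0.13 -0.07] t 2.12 gap 85.2 F [-0.3  0.3 -0.1] p [ 534.8 -216.4  198.6] [-1.799e+02  1.000e-01  1.020e+01] j [-27.   6.  93.  -0.  82.  53.]
[[252.36010271 134.14536456]
 [252.19406095 140.18772329]
 [252.74837367 212.10045726]
 [252.63843124 171.31312234]]
[[254.51812313 134.52866552]
 [254.46398128 140.588737  ]
 [254.86575665 212.44999845]
 [254.72252008 171.67103273]]
```

{"name": "carry_out", "arguments": {
  "commands": [
    [[85,3,0,60,0,0,0],[85,3,0,110,0,0,0],[85,3,0,140,0,0,0],[85,3,0,158,0,0,0],[85,3,0,158,0,0,0]]
  ]
}}

```text
time: 2.75
tool_pos: [537.5, -213.4, 41.5]
tcp_rot: [-179.9, 0.1, 10.5]
ft_force: [0.9, -1.0, 0.1]
finger_gap: 85.1
```

```bash
python3 - <<'E'
from h import *
snap('wrist','w2',scale=1.5)
rel([538,-216,38],[180,0,10])
E
```

```text
shift [-0.9  1.8  5. ] turn [ 0.01 -0.02  0.44] t 2.8 gap 85.0 F [0.  0.8 0.8] p [ 538.6 -214.1   43. ] [180.   -0.   10.4] j [-27.  16.  99.   0.  66.  53.]
```

View pics/w2.png

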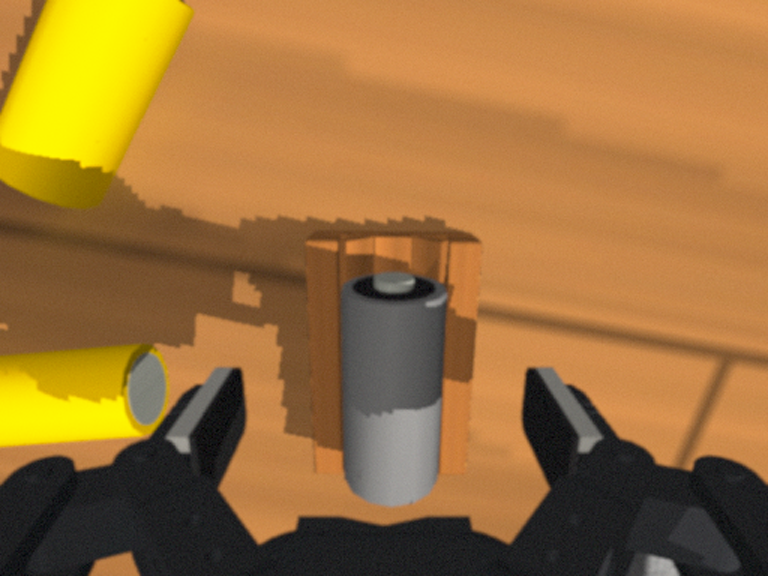

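Close view: grey cell between the fingers, button at (394,283), flat end top about (391,500), axis about 9 px right of the jaws' centre.

```bash
python3 - <<'E'
from h import *
c=viewer.calibration('wrist');p,R,s=pose();print(p)
for off in ((0,0),(0,2)):
  C=R.apply([off[0],off[1],0])+p; C[2]=28;u=R.apply([1,0,0])
  print(off,(proj(c,[C+35*u,C+32*u+[0,0,16],C-35*u+[0,0,16],C-35*u])*1.5).round(0).tolist())
E
```

```text
[ 538.58961907 -214.08318777   42.96221263]
(0, 0) [[381.0, 275.0], [381.0, 302.0], [381.0, 503.0], [381.0, 469.0]]
(0, 2) [[388.0, 275.0], [388.0, 302.0], [387.0, 503.0], [387.0, 469.0]]
```

{"name": "carry_out", "arguments": {
  "commands": [
    [[85,0,3,4,0,0,0],[85,0,3,4,0,0,0],[25,0,3,4,0,0,0],[25,0,3,4,0,0,0],[25,0,3,4,0,0,0]]
  ],
  "grip_force": 100
}}

```text
time: 3.42
tool_pos: [538.8, -217.1, 38.4]
tcp_rot: [-180.0, -0.0, 10.4]
ft_force: [-3.2, 18.3, 10.7]
finger_gap: 31.9
```

{"name": "carry_out", "arguments": {
  "commands": [
    [[25,0,0,0,0,0,0],[25,0,0,0,0,0,0],[25,0,0,0,0,0,0]]
  ]
}}

```text
time: 3.8
tool_pos: [539.0, -216.8, 39.0]
tcp_rot: [-180.0, -0.0, 10.4]
ft_force: [-2.8, 4.3, 7.7]
finger_gap: 28.6
```

{"name": "carry_out", "arguments": {
  "commands": [
    [[25,0,0,-15,0,0,0],[25,0,0,-30,0,0,0],[25,0,0,-60,0,0,0],[25,0,0,-90,0,0,0],[25,0,0,-90,0,0,0]]
  ]
}}

```text
time: 4.42
tool_pos: [541.2, -218.6, 132.6]
tcp_rot: [179.7, -0.3, 10.4]
ft_force: [-0.0, -0.2, -1.8]
finger_gap: 28.4
```

```bash
python3 - <<'E'
from h import *
viewer.snapshot('top')
snap('wrist','w3',crop=(100,100,412,384),scale=2)
rel([525,185,150],[180,0,-14.5])
c=viewer.calibration('wrist');p,R,s=pose();u=R.apply([1,0,0]);C=p-[0,0,11]
q=proj(c,[C+35*u,C+32*u+[0,0,16],C-35*u+[0,0,16]]);print(((q-100)*2).round(0).tolist())
E
```

```text
shift [  58.8 -398.4  -21.6] turn [ 2.000e-02 -5.000e-02  2.488e+01] t 4.53 gap 28.9 F [-0.7 -0.5 -1.4] p [ 539.  -217.5  128.6] [180.   -0.   10.4] j [-27.  10.  96.  -0.  74.  53.]
[[308.0, 171.0], [308.0, 209.0], [308.0, 484.0]]
```

View pics/w3.png

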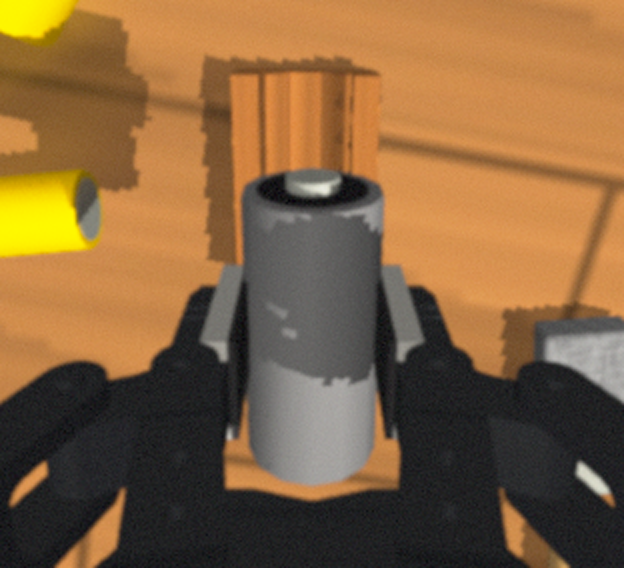

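Cell held firmly and square: button (313,178), flat end (312,482), centred in the pads. Now I move to behind the bay to look at it.

{"name": "carry_out", "arguments": {
  "commands": [
    [[25,13,-207,-11,0,0,12.5],[25,13,-207,-11,0,0,12.5],[25,13,-207,-11,0,0,12.5],[25,13,-207,-11,0,0,12.5],[25,13,-207,-11,0,0,12.5]]
  ]
}}

```text
time: 5.15
tool_pos: [513.1, -9.6, 137.8]
tcp_rot: [-180.0, 0.1, -1.9]
ft_force: [0.8, -0.8, -1.3]
finger_gap: 28.5
```

{"name": "carry_out", "arguments": {
  "commands": [
    [[25,-32,-205,-11,0,0,12.5],[25,-32,-205,-11,0,0,12.5],[25,-32,-205,-11,0,0,12.5],[25,-32,-205,-11,0,0,12.5],[25,-32,-205,-11,0,0,12.5]]
  ]
}}

```text
time: 5.78
tool_pos: [489.4, 195.4, 149.3]
tcp_rot: [180.0, 0.1, -14.5]
ft_force: [-0.6, -0.0, -2.1]
finger_gap: 28.9
```

```bash
python3 - <<'E'
from h import *
for i in range(4): viewer.snapshot('top')
c=viewer.calibration('wrist');np.save('c4.npy',c,allow_pickle=True)
snap('wrist','w4',scale=1.5)
c2=viewer.calibration('wrist');print(c['tvec'],c2['tvec'])
rel([489.5,194.1,150],[180,0,-14.5])
E
```

```text
[309.80052835 397.3344531  410.21674663] [310.0127994  397.33636171 410.22773201]
shift [-0.8 -0.8 -0.2] turn [ 0.04  0.03 -0.22] t 6.03 gap 28.8 F [ 0.2 -0.7 -0.9] p [490.1 193.1 149.8] [180.    0.  -14.7] j [ 16.   0. 104.  -0.  76. 121.]
```

View pics/w4.png

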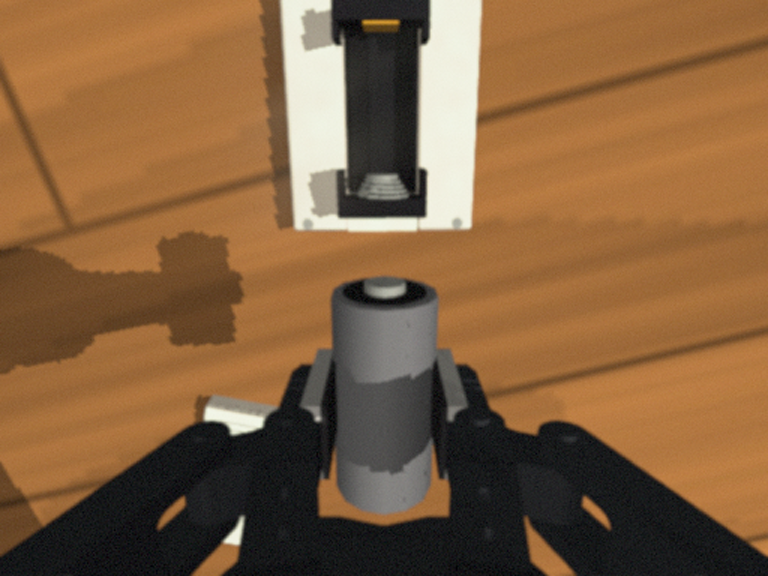

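```bash
python3 - <<'E'
from h import *
im=cv2.imread('pics/w4_raw.png');save(im,'w4c',(185,0,325,158),5 if False else 3.75)
E
```

```text
(no output)
```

View pics/w4c.png

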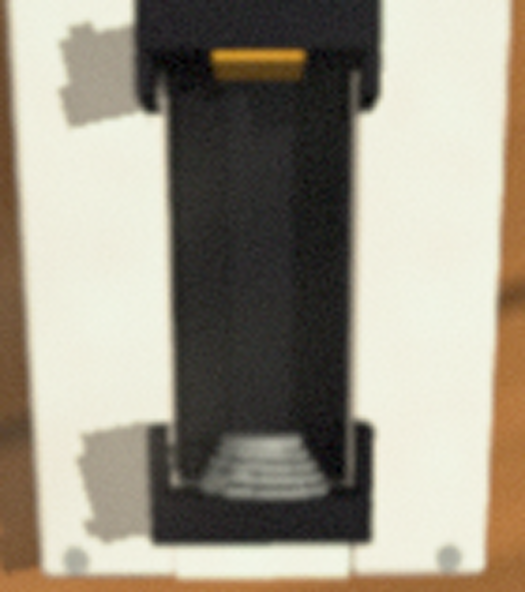

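```bash
python3 - <<'E'
from h import *
c=np.load('c4.npy',allow_pickle=True).item()
f=lambda p:(np.array(p,float)+.5)/3.75-.5+[185,0]
def g(name,pts,z): print(name,onplane(c,f(pts),z).round(1).tolist())
g('deck front z18',[(42,573),(487,573),(264,573)],18)
g('bolts',[(75,558),(449,558)],18)
g('spring cheeks z18',[(152,425),(372,425)],18)
g('button cheeks z18',[(145,107),(378,107)],18)
g('brass top z34',[(259,50)],34); g('brass bot z22',[(259,80)],22)
g('springtop z36',[(262,435)],36)
g('springwall top outer z38',[(152,543),(370,543)],38)
# prediction for hypothesis
for X,Y,yaw in((576.6,171.6,-14.5),):
    M=Ro.from_euler('z',yaw,degrees=True)
    P=[[-29,0,38],[-29,0,18],[29,0,18],[35,0,36],[36,0,38],[-31.5,0,36],[-31.5,0,20],[-42,0,38],[-65,0,18]]
    q=proj(c,M.apply(P)+[X,Y,0]);print(((q-[185,0]+.5)*3.75-.5).round(0).tolist())
p,R,s=pose();print(p,s['tcp_rot'])
E
```

```text
deck front z18 [[527.6, 232.2, 18.0], [503.4, 139.5, 18.0], [515.5, 186.0, 18.0]]
bolts [[528.9, 224.4, 18.0], [508.7, 146.8, 18.0]]
spring cheeks z18 [[551.5, 200.6, 18.0], [540.0, 156.4, 18.0]]
button cheeks z18 [[609.7, 185.1, 18.0], [598.3, 141.5, 18.0]]
brass top z34 [[610.6, 162.0, 34.0]]
brass bot z22 [[608.0, 162.8, 22.0]]
springtop z36 [[545.2, 178.6, 36.0]]
springwall top outer z38 [[530.7, 204.8, 38.0], [519.8, 163.3, 38.0]]
[[256.0, 419.0], [257.0, 412.0], [256.0, 105.0], [255.0, 49.0], [255.0, 41.0], [256.0, 431.0], [257.0, 425.0], [257.0, 487.0], [258.0, 583.0]]
[490.0557235  193.12937589 149.80524431] [ 1.79956819e+02  3.24128243e-02 -1.47186024e+01]
```

Crop: spring face top edge at (262,435), brass top edge (259,50), spring cheeks (152..372,425), button cheeks (145..378,107). Bay midpoint ≈ (576,172), yaw −14.6°.

```bash
cat >> h.py <<'E'
LAMP=np.array([576.,172.,0]);YAW=-14.6;LR=Ro.from_euler('z',YAW,degrees=True)
D=11.;S0=0.   # cell axis ahead of TCP; cell centre along tool x from TCP
def tcp(th,xf,zf,y=0):
    R=LR*Ro.from_euler('xyz',[180,-th,0],degrees=True)
    F=LR.apply([xf,y,zf])+LAMP
    return F+R.apply([35-S0,0,-D]),R.as_euler('xyz',degrees=True)
def where():
    p,R,s=pose(); F=LR.inv().apply(p+R.apply([S0-35,0,D])-LAMP);u=LR.inv().apply(R.apply([1,0,0]))
    print('flat(lamp)',F.round(2),'th',np.degrees(np.arcsin(u[2])).round(2),'yaw',np.degrees(np.arctan2(u[1],u[0])).round(2),'F lamp',LR.inv().apply(s['ft_force']).round(1),'M',LR.inv().apply(s['wrist_torque']).round(2),'gap',round(s['finger_gap'],1),'t',round(s['time'],2))
E
python3 - <<'E'
from h import *
where();rel(*tcp(24,-24,70))
E
```

```text
flat(lamp) [-123.5    -1.15  138.83] th -0.03 yaw -0.12 F lamp [ 0.4 -0.6 -0.9] M [0.03 0.02 0.  ] gap 28.8 t 6.03
shift [92.  -1.4 55.5] turn [ 0.07 24.03 -0.11] t 6.03 gap 28.8 F [ 0.2 -0.7 -0.9] p [490.1 193.1 149.8] [180.    0.  -14.7] j [ 16.   0. 104.  -0.  76. 121.]
```

{"name": "carry_out", "arguments": {
  "commands": [
    [[25,46,-1,25,0,9,0],[25,92,-1.4,55,0,18,0],[25,92,-1.4,55.5,0,24,0],[25,92,-1.4,55.5,0,24,0],[25,92,-1.4,55.5,0,24,0]]
  ],
  "grip_force": 120
}}

```text
time: 6.65
tool_pos: [579.9, 172.5, 95.9]
tcp_rot: [-180.0, -24.0, -14.7]
ft_force: [0.6, -0.8, -1.4]
finger_gap: 27.8
```

```bash
python3 - <<'E'
from h import *
for i in range(2):viewer.snapshot('top')
where()
snap('wrist','w5',scale=1.5)
where();rel(*tcp(24,-24,32))
E
```

```text
flat(lamp) [-23.23   1.9   72.14] th 24.04 yaw -0.1 F lamp [-0.6  0.  -0.9] M [ 0.01  0.32 -0.06] gap 28.0 t 6.75
flat(lamp) [-23.25   1.91  72.04] th 24.05 yaw -0.09 F lamp [-0.7 -0.1 -1.8] M [ 0.02  0.29 -0.02] gap 28.2 t 6.8
shift [-17.    1.9  36.3] turn [-0.04 -0.05 -0.08] t 6.8 gap 28.2 F [-0.7  0.  -1.8] p [580.6 172.7  96.3] [-179.9  -24.1  -14.7] j [ 19.   1. 113. -18.  48. 134.]
```

View pics/w5.png

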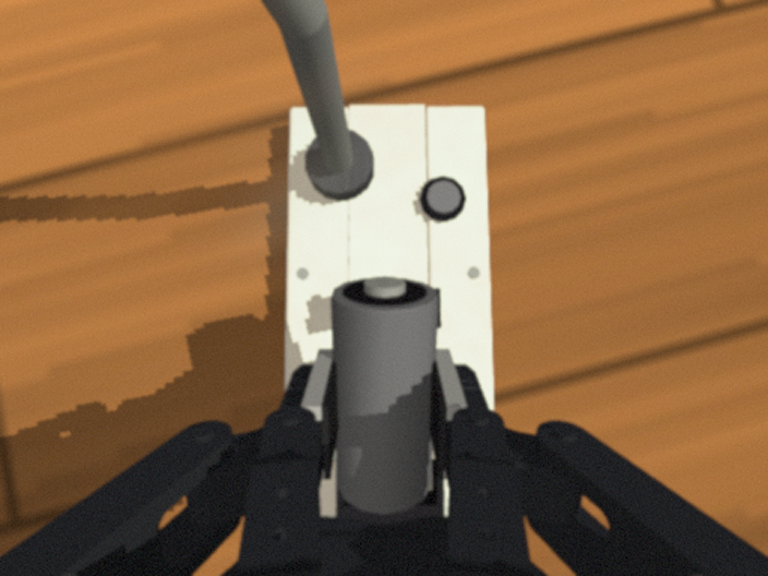

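Wrist view: cell axis at column 385, deck bolts (302,273),(473,273) centred at 387.5. So the bay lies about 1.9 mm to tool +y, which agrees with the pose reading.

{"name": "carry_out", "arguments": {
  "commands": [
    [[25,-8,1.9,17,0,0,0],[25,-14,1.9,30,0,0,0],[25,-17,1.9,36,0,0,0],[25,-17.5,1.9,38,0,0,0],[25,-17.5,1.9,38,0,0,0]]
  ]
}}

```text
time: 7.42
tool_pos: [578.5, 171.2, 53.3]
tcp_rot: [-180.0, -24.0, -14.6]
ft_force: [-1.1, -1.1, -1.7]
finger_gap: 28.4
```

```bash
python3 - <<'E'
from h import *
for i in range(4):where();viewer.snapshot('top')
rel(*tcp(24,-28,30))
E
```

```text
flat(lamp) [-24.86  -0.13  28.98] th 24.02 yaw -0.01 F lamp [-0.8 -1.4 -1.7] M [-0.04  0.29 -0.  ] gap 28.4 t 7.42
flat(lamp) [-24.71   0.    29.2 ] th 24.04 yaw -0.01 F lamp [-0.5  0.  -1.1] M [0.03 0.28 0.05] gap 27.9 t 7.47
flat(lamp) [-24.63   0.08  29.35] th 24.05 yaw -0.01 F lamp [ 0.5  0.1 -2.1] M [-0.01  0.25 -0.05] gap 28.1 t 7.53
flat(lamp) [-24.64   0.06  29.37] th 24.06 yaw -0.02 F lamp [-0.2 -0.4 -1.8] M [ 0.02  0.3  -0.02] gap 28.3 t 7.58
shift [-2.8  0.  -1.9] turn [-0.03 -0.05 -0.02] t 7.62 gap 28.3 F [ 0.1  0.  -1.9] p [578.7 171.3  53.6] [-180.   -24.1  -14.6] j [ 19.   4. 114. -19.  43. 136.]
```

{"name": "carry_out", "arguments": {
  "commands": [
    [[25,-1,0,-0.4,0,0,0],[25,-2,0,-0.8,0,0,0],[25,-3,0,-1.3,0,0,0],[25,-4,0,-1.8,0,0,0],[25,-4.6,0,-2,0,0,0]]
  ]
}}

```text
time: 8.25
tool_pos: [573.7, 172.4, 53.2]
tcp_rot: [-180.0, -24.0, -14.6]
ft_force: [2.9, -1.1, -2.8]
finger_gap: 28.2
```

```bash
python3 - <<'E'
from h import *
for i in range(4):where();viewer.snapshot('top')
E
```

```text
flat(lamp) [-29.77  -0.22  28.93] th 24.04 yaw -0.01 F lamp [ 3.1 -0.3 -2.8] M [-0.06 -0.16 -0.01] gap 28.2 t 8.25
flat(lamp) [-29.82  -0.23  28.9 ] th 24.04 yaw -0.01 F lamp [ 2.5 -0.6 -2.8] M [-0.04 -0.15  0.04] gap 28.0 t 8.3
flat(lamp) [-29.81  -0.23  28.89] th 24.04 yaw -0.01 F lamp [ 2.6  0.4 -1.6] M [-0.06 -0.12 -0.  ] gap 28.4 t 8.35
flat(lamp) [-29.78  -0.22  28.9 ] th 24.04 yaw -0.01 F lamp [ 3.3 -0.6 -1.4] M [-0.05 -0.13  0.02] gap 28.3 t 8.4
```

{"name": "carry_out", "arguments": {
  "commands": [
    [[25,-1,0,-0.4,0,0,0],[25,-2,0,-0.8,0,0,0],[25,-3,0,-1.3,0,0,0],[25,-3.2,0,-1.4,0,0,0],[25,-3.2,0,-1.4,0,0,0]]
  ]
}}

```text
time: 9.07
tool_pos: [571.0, 173.2, 53.6]
tcp_rot: [-180.0, -24.1, -14.6]
ft_force: [8.2, -2.9, -3.3]
finger_gap: 28.0
```

```bash
python3 - <<'E'
from h import *
for i in range(6):where();viewer.snapshot('top')
E
```

```text
flat(lamp) [-32.62  -0.12  29.31] th 24.11 yaw -0.01 F lamp [ 8.7 -0.7 -3.3] M [-0.2  -0.88 -0.02] gap 28.0 t 9.07
flat(lamp) [-32.61  -0.15  29.3 ] th 24.11 yaw -0.01 F lamp [ 7.1 -0.4 -3. ] M [-0.1  -0.88 -0.  ] gap 28.7 t 9.12
flat(lamp) [-32.64  -0.14  29.29] th 24.11 yaw -0.02 F lamp [ 7.8 -0.6 -3.1] M [-0.15 -0.89 -0.05] gap 28.0 t 9.18
flat(lamp) [-32.58  -0.11  29.34] th 24.11 yaw -0.02 F lamp [ 6.9 -1.4 -1.3] M [-0.1  -0.87 -0.09] gap 28.3 t 9.22
flat(lamp) [-32.63  -0.14  29.28] th 24.11 yaw -0.02 F lamp [ 7.7 -0.3 -2.9] M [-0.14 -0.89 -0.05] gap 28.5 t 9.28
flat(lamp) [-32.62  -0.13  29.31] th 24.11 yaw -0.02 F lamp [ 7.1 -0.3 -3.1] M [-0.13 -0.86 -0.11] gap 28.1 t 9.32
```

{"name": "carry_out", "arguments": {
  "commands": [
    [[25,-1,0,-0.4,0,0,0],[25,-2,0,-0.9,0,0,0],[25,-2.8,0,-1.2,0,0,0],[25,-2.8,0,-1.2,0,0,0],[25,-2.8,0,-1.2,0,0,0]]
  ]
}}

```text
time: 10.0
tool_pos: [568.9, 173.9, 54.2]
tcp_rot: [-179.9, -24.2, -14.6]
ft_force: [10.3, -3.4, -2.5]
finger_gap: 28.2
```

```bash
python3 - <<'E'
from h import *
for i in range(6):where();viewer.snapshot('top')
E
```

```text
flat(lamp) [-3.480e+01  1.000e-02  2.986e+01] th 24.2 yaw -0.02 F lamp [10.9 -0.7 -2.5] M [-0.19 -1.43 -0.  ] gap 28.2 t 10.0
flat(lamp) [-3.481e+01  2.000e-02  2.986e+01] th 24.2 yaw -0.02 F lamp [11.  -0.4 -2.7] M [-0.17 -1.43 -0.03] gap 28.4 t 10.05
flat(lamp) [-3.478e+01  2.000e-02  2.990e+01] th 24.2 yaw -0.02 F lamp [11.1 -1.4 -3. ] M [-0.2  -1.46 -0.03] gap 28.4 t 10.1
flat(lamp) [-3.478e+01  1.000e-02  2.989e+01] th 24.2 yaw -0.02 F lamp [11.2 -1.4 -3.4] M [-0.2  -1.47 -0.02] gap 28.2 t 10.15
flat(lamp) [-34.76   0.04  29.9 ] th 24.2 yaw -0.02 F lamp [11.2 -1.6 -3.3] M [-0.27 -1.4  -0.05] gap 28.2 t 10.2
flat(lamp) [-3.477e+01  3.000e-02  2.990e+01] th 24.2 yaw -0.02 F lamp [11.4 -1.2 -3.5] M [-0.25 -1.45 -0.05] gap 27.5 t 10.25
```

{"name": "carry_out", "arguments": {
  "commands": [
    [[25,-0.5,0,-0.2,0,0,0],[25,-1,0,-0.4,0,0,0],[25,-1.5,0,-0.65,0,0,0],[25,-1.5,0,-0.65,0,0,0]]
  ]
}}

```text
time: 10.8
tool_pos: [567.7, 174.2, 54.6]
tcp_rot: [-179.9, -24.2, -14.6]
ft_force: [12.0, -5.4, -3.8]
finger_gap: 27.7
```

```bash
python3 - <<'E'
from h import *
for i in range(4):where();viewer.snapshot('top')
snap('side','s6',crop=(200,135,300,195),scale=7)
E
```

```text
flat(lamp) [-35.94   0.1   30.22] th 24.25 yaw -0.03 F lamp [13.  -2.2 -3.8] M [-0.27 -1.8  -0.06] gap 27.7 t 10.8
flat(lamp) [-35.99   0.08  30.18] th 24.24 yaw -0.02 F lamp [13.2 -1.8 -3.7] M [-0.25 -1.75 -0.06] gap 28.1 t 10.85
flat(lamp) [-35.96   0.08  30.18] th 24.25 yaw -0.03 F lamp [13.1 -0.8 -2.8] M [-0.23 -1.75 -0.01] gap 28.0 t 10.9
flat(lamp) [-35.96   0.09  30.18] th 24.25 yaw -0.02 F lamp [13.1 -1.6 -2.8] M [-0.26 -1.73 -0.08] gap 28.0 t 10.95
```

View pics/s6.png

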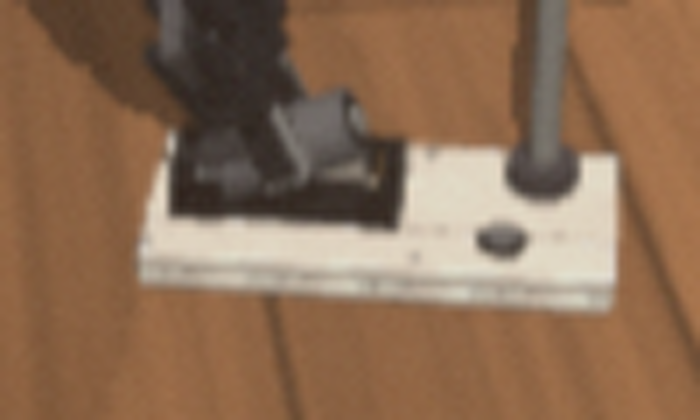

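Side view: the cell is tilted with its button up at (350,115), flat end in the spring end, above the brass at (375,175). Force 13.1 N ≈ 6.05 mm. Now I tip it about the spring face's upper edge.

```bash
cat >> h.py <<'E'
def tip(degs,P=(-37.55,0,36),extra=(0,0,0)):
    p,R,s=pose(); Pw=LR.apply(P)+LAMP
    for d in degs:   # lower by d degrees about lamp y
        Q=LR*Ro.from_euler('y',d,degrees=True)*LR.inv()
        p2=Pw+Q.apply(p-Pw)+LR.apply(extra)
        print(d,'shift',R.inv().apply(p2-p).round(2),'turn',(R.inv()*Q*R).as_rotvec(degrees=True).round(2))
E
python3 - <<'E'
from h import *
tip([2,4,6,8,10])
E
```

```text
2 shift [0.15 0.   1.19] turn [-0. -2.  0.]
4 shift [0.27 0.   2.39] turn [-0. -4.  0.]
6 shift [0.34 0.   3.59] turn [-0.   -6.    0.01]
8 shift [0.37 0.01 4.79] turn [-0.   -8.    0.01]
10 shift [0.36 0.01 5.99] turn [ -0.   -10.     0.01]
```

{"name": "carry_out", "arguments": {
  "commands": [
    [[25,0.15,0,1.2,0,-2,0],[25,0.25,0,2.4,0,-4,0],[25,0.35,0,3.6,0,-6,0],[25,0.35,0,4.2,0,-7,0],[25,0.35,0,4.2,0,-7,0]]
  ]
}}

```text
time: 11.68
tool_pos: [570.3, 173.6, 51.0]
tcp_rot: [-179.9, -17.3, -14.7]
ft_force: [10.7, -3.5, -2.0]
finger_gap: 28.3
```

```bash
python3 - <<'E'
from h import *
for i in range(3):where();viewer.snapshot('top')
tip([1,2,3,4,5])
E
```

```text
flat(lamp) [-36.09   0.18  30.06] th 17.28 yaw -0.05 F lamp [11.2 -0.7 -2. ] M [-0.11 -1.72 -0.02] gap 28.3 t 11.68
flat(lamp) [-36.18   0.19  30.03] th 17.29 yaw -0.04 F lamp [12.5 -1.  -3. ] M [-0.1  -1.78  0.  ] gap 28.5 t 11.72
flat(lamp) [-36.2    0.21  30.07] th 17.3 yaw -0.04 F lamp [12.1 -0.7 -3.1] M [-0.15 -1.79 -0.04] gap 28.2 t 11.78
1 shift [0.08 0.   0.6 ] turn [-0. -1.  0.]
2 shift [0.15 0.   1.21] turn [-0. -2.  0.]
3 shift [0.21 0.   1.81] turn [-0. -3.  0.]
4 shift [0.26 0.   2.42] turn [-0.   -4.    0.01]
5 shift [0.3  0.   3.02] turn [-0.   -5.    0.01]
```

{"name": "carry_out", "arguments": {
  "commands": [
    [[25,-0.5,0,0.2,0,-0.8,0],[25,-0.85,0,0.6,0,-1.5,0],[25,-0.8,0,1.2,0,-2.5,0],[25,-0.8,0,1.5,0,-3,0],[25,-0.8,0,1.5,0,-3,0]]
  ]
}}

```text
time: 12.45
tool_pos: [570.2, 173.7, 49.3]
tcp_rot: [-179.9, -14.3, -14.6]
ft_force: [13.2, -3.9, -4.2]
finger_gap: 28.2
```

```bash
python3 - <<'E'
from h import *
for i in range(3):where();viewer.snapshot('top')
tip([1,2,3,4,5])
E
```

```text
flat(lamp) [-37.2    0.19  30.01] th 14.33 yaw -0.04 F lamp [13.7 -0.5 -4.2] M [-0.13 -2.04  0.  ] gap 28.2 t 12.45
flat(lamp) [-37.23   0.19  30.01] th 14.34 yaw -0.03 F lamp [13.1 -0.9 -4.2] M [-0.14 -2.07  0.05] gap 28.0 t 12.5
flat(lamp) [-37.27   0.18  29.99] th 14.34 yaw -0.03 F lamp [13.7 -0.4 -3.3] M [-0.1  -2.14  0.01] gap 27.9 t 12.55
1 shift [0.08 0.   0.59] turn [-0. -1.  0.]
2 shift [0.16 0.   1.18] turn [-0. -2.  0.]
3 shift [0.22 0.   1.77] turn [-0.   -3.    0.01]
4 shift [0.28 0.   2.37] turn [-0.   -4.    0.01]
5 shift [0.32 0.   2.96] turn [-0.   -5.    0.01]
```

{"name": "carry_out", "arguments": {
  "commands": [
    [[25,0,0,0.55,0,-1,0],[25,0,0,1.1,0,-2,0],[25,0,0,1.7,0,-3,0],[25,0,0,2.25,0,-4,0],[25,0,0,2.25,0,-4,0]]
  ]
}}

```text
time: 13.22
tool_pos: [571.0, 173.4, 47.0]
tcp_rot: [-179.9, -10.3, -14.6]
ft_force: [13.5, -4.3, -5.1]
finger_gap: 28.2
```

```bash
python3 - <<'E'
from h import *
for i in range(3):where();viewer.snapshot('top')
tip([1,2,3,4,5])
E
```

```text
flat(lamp) [-37.69   0.15  29.89] th 10.35 yaw -0.04 F lamp [14.1 -0.7 -5.1] M [-0.08 -2.15 -0.06] gap 28.2 t 13.22
flat(lamp) [-37.78   0.17  29.84] th 10.35 yaw -0.04 F lamp [13.2 -0.5 -4.2] M [-0.09 -2.23 -0.  ] gap 28.1 t 13.28
flat(lamp) [-37.79   0.18  29.87] th 10.36 yaw -0.03 F lamp [14.3 -1.  -5.4] M [-0.1  -2.22 -0.02] gap 28.1 t 13.32
1 shift [0.08 0.   0.59] turn [-0. -1.  0.]
2 shift [0.15 0.   1.18] turn [-0. -2.  0.]
3 shift [0.22 0.   1.77] turn [-0.   -3.    0.01]
4 shift [0.27 0.   2.36] turn [-0.   -4.    0.01]
5 shift [0.31 0.   2.95] turn [-0.   -5.    0.01]
```

{"name": "carry_out", "arguments": {
  "commands": [
    [[25,0.08,0,0.6,0,-1,0],[25,0.15,0,1.2,0,-2,0],[25,0.2,0,1.75,0,-3,0],[25,0.25,0,2.35,0,-4,0],[25,0.25,0,2.35,0,-4,0]]
  ]
}}

```text
time: 14.0
tool_pos: [571.7, 173.2, 44.5]
tcp_rot: [-179.9, -6.4, -14.6]
ft_force: [13.8, -3.2, -4.8]
finger_gap: 28.4
```

```bash
python3 - <<'E'
from h import *
for i in range(3):where();viewer.snapshot('top')
tip([1,2,3,4,5,6])
E
```

```text
flat(lamp) [-38.05   0.14  29.7 ] th 6.36 yaw -0.04 F lamp [14.2  0.4 -4.8] M [-0.02 -2.33  0.01] gap 28.4 t 14.0
flat(lamp) [-38.11   0.17  29.71] th 6.37 yaw -0.04 F lamp [15.  -0.3 -6.2] M [-0.03 -2.35  0.01] gap 28.2 t 14.05
flat(lamp) [-38.15   0.13  29.71] th 6.38 yaw -0.04 F lamp [13.9 -0.5 -5.3] M [-0.04 -2.33 -0.04] gap 28.1 t 14.1
1 shift [0.08 0.   0.59] turn [-0. -1.  0.]
2 shift [0.15 0.   1.18] turn [-0. -2.  0.]
3 shift [0.21 0.   1.77] turn [-0.   -3.    0.01]
4 shift [0.25 0.   2.36] turn [-0.   -4.    0.01]
5 shift [0.29 0.   2.96] turn [-0.   -5.    0.01]
6 shift [0.32 0.01 3.55] turn [-0.   -6.    0.01]
```

{"name": "carry_out", "arguments": {
  "commands": [
    [[25,0.2,0,0.85,0,-1.5,0],[25,0.4,0,1.75,0,-3,0],[25,0.6,0,2.6,0,-4.5,0],[25,0.7,0,3.5,0,-6,0],[25,0.7,0,3.5,0,-6,0]]
  ]
}}

```text
time: 14.78
tool_pos: [572.8, 172.8, 40.8]
tcp_rot: [-179.9, -0.4, -14.6]
ft_force: [13.3, -3.6, -4.6]
finger_gap: 28.5
```

```bash
python3 - <<'E'
from h import *
for i in range(3):where();viewer.snapshot('top')
E
```

```text
flat(lamp) [-38.2    0.07  29.59] th 0.37 yaw -0.05 F lamp [13.8 -0.1 -4.6] M [-0.02 -2.38  0.06] gap 28.5 t 14.78
flat(lamp) [-38.27   0.08  29.61] th 0.38 yaw -0.04 F lamp [13.6 -0.  -5.3] M [ 0.02 -2.37  0.07] gap 28.3 t 14.82
flat(lamp) [-38.33   0.1   29.63] th 0.39 yaw -0.04 F lamp [13.5 -0.1 -6.4] M [-0.05 -2.42  0.03] gap 28.2 t 14.88
```

{"name": "carry_out", "arguments": {
  "commands": [
    [[25,0.4,0,0.4,0,0,0],[25,0.8,0,0.8,0,0,0],[25,1.2,0,1.2,0,-0.4,0],[25,1.2,0,1.2,0,-0.4,0]]
  ]
}}

```text
time: 15.42
tool_pos: [573.9, 172.6, 40.2]
tcp_rot: [-179.9, 0.0, -14.6]
ft_force: [11.3, -4.1, -0.2]
finger_gap: 28.3
```

```bash
python3 - <<'E'
from h import *
for i in range(3):where();viewer.snapshot('top')
E
```

```text
flat(lamp) [-37.2    0.11  29.25] th -0.01 yaw -0.02 F lamp [11.9 -1.1 -0.2] M [-0.23 -1.89  0.14] gap 28.3 t 15.43
flat(lamp) [-37.21   0.13  29.27] th -0.01 yaw -0.02 F lamp [11.7 -1.1 -0.8] M [-0.28 -1.89  0.05] gap 27.9 t 15.47
flat(lamp) [-37.21   0.12  29.27] th -0.0 yaw -0.02 F lamp [12.4 -1.4 -0.6] M [-0.19 -1.88  0.03] gap 28.2 t 15.53
```

{"name": "carry_out", "arguments": {
  "commands": [
    [[25,0.5,0,0,0,0,0],[25,1,0,0,0,0,0],[25,1.5,0,0,0,0,0],[25,2,0,0,0,0,0],[25,2,0,0,0,0,0]]
  ]
}}

```text
time: 16.2
tool_pos: [575.2, 172.3, 40.1]
tcp_rot: [-179.9, 0.1, -14.6]
ft_force: [8.8, -3.6, 0.5]
finger_gap: 28.1
```

```bash
python3 - <<'E'
from h import *
for i in range(3):where();viewer.snapshot('top')
E
```

```text
flat(lamp) [-35.9    0.1   29.14] th -0.08 yaw -0.02 F lamp [ 9.4 -1.3  0.5] M [-0.2  -1.44  0.07] gap 28.1 t 16.2
flat(lamp) [-35.89   0.11  29.16] th -0.08 yaw -0.02 F lamp [ 8.6 -1.6  2. ] M [-0.24 -1.44  0.1 ] gap 28.3 t 16.25
flat(lamp) [-35.88   0.12  29.14] th -0.08 yaw -0.02 F lamp [ 8.7 -0.5  0.7] M [-0.24 -1.39  0.17] gap 28.4 t 16.3
```

{"name": "carry_out", "arguments": {
  "commands": [
    [[25,0.4,0,0,0,0,0],[25,0.8,0,0,0,0,0],[25,1.2,0,0,0,0,0],[25,1.2,0,0,0,0,0]]
  ]
}}

```text
time: 16.85
tool_pos: [575.7, 172.2, 40.0]
tcp_rot: [-179.9, 0.2, -14.6]
ft_force: [4.7, -2.8, 4.3]
finger_gap: 28.4
```

```bash
python3 - <<'E'
from h import *
for i in range(3):where();viewer.snapshot('top')
E
```

```text
flat(lamp) [-35.38   0.1   29.12] th -0.15 yaw -0.01 F lamp [ 5.3 -1.5  4.3] M [-0.31 -0.89  0.09] gap 28.4 t 16.85
flat(lamp) [-35.39   0.12  29.1 ] th -0.15 yaw -0.01 F lamp [ 5.5 -1.1  3.6] M [-0.25 -0.91  0.12] gap 28.2 t 16.9
flat(lamp) [-35.4    0.12  29.12] th -0.15 yaw -0.01 F lamp [ 4.7 -1.7  3.8] M [-0.32 -0.89  0.04] gap 28.2 t 16.95
```

The button has met the contact (net force dropped to 5 N as the stiffness rose). I release and retreat upwards.

{"name": "carry_out", "arguments": {
  "commands": [
    [[34,0,0,0,0,0,0],[40,0,0,0,0,0,0],[55,0,0,0,0,0,0],[70,0,0,0,0,0,0],[70,0,0,0,0,0,0]]
  ]
}}

```text
time: 17.62
tool_pos: [573.4, 172.4, 38.3]
tcp_rot: [180.0, 0.4, -14.6]
ft_force: [0.3, 0.6, 0.4]
finger_gap: 70.0
```

{"name": "carry_out", "arguments": {
  "commands": [
    [[70,0,0,-10,0,0,0],[70,-10,0,-35,0,0,0],[70,-25,0,-65,0,0,0],[70,-40,0,-90,0,0,0],[70,-40,0,-90,0,0,0]]
  ]
}}

```text
time: 18.25
tool_pos: [536.8, 183.0, 132.1]
tcp_rot: [-179.8, 0.1, -14.6]
ft_force: [-0.2, -0.8, -1.0]
finger_gap: 70.1
```

```bash
python3 - <<'E'
from h import *
for i in range(4):viewer.snapshot('top')
where()
c=viewer.calibration('wrist');np.save('c7.npy',c,allow_pickle=True)
snap('wrist','w7',crop=(150,40,350,240),scale=3)
snap('side','s7',crop=(200,135,300,195),scale=7)
a=cv2.imread('pics/w7.png');b=cv2.imread('pics/s7_raw.png')[135:195,215:290]
print(a.shape)
b=cv2.resize(b,None,fx=2.6,fy=2.6,interpolation=cv2.INTER_CUBIC)
o=np.zeros((600,800,3),np.uint8);o[:600,:600]=a[:600,:600];o[:b.shape[0],605:605+b.shape[1]]=b[:,:195];cv2.imwrite('pics/m7.png',o)
E
```

```text
flat(lamp) [-77.11  -0.68 116.92] th -0.47 yaw -0.02 F lamp [ 0.4 -0.5  0. ] M [ 0.03 -0.02 -0.03] gap 70.2 t 18.45
(600, 600, 3)
```

View pics/m7.png

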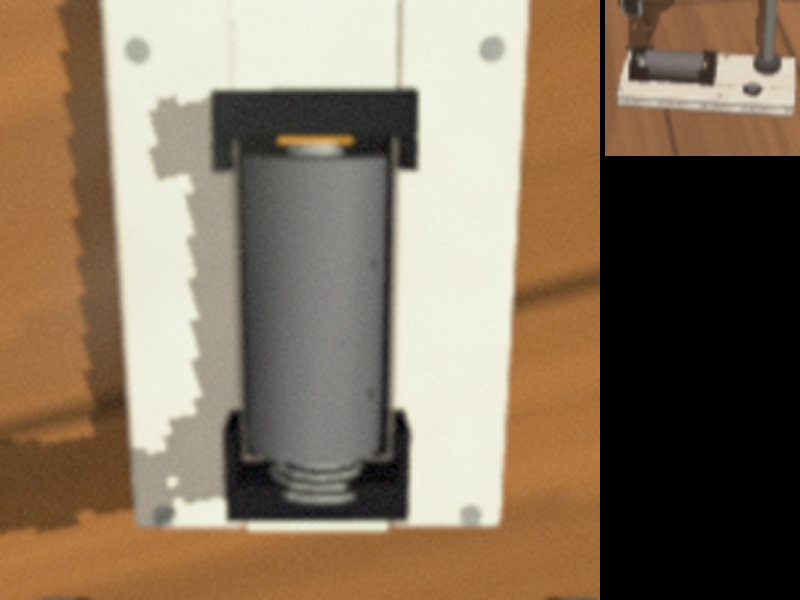

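Picture: cell lying along the bay, button tip on the brass at (316,147), flat end on the spring at (315,462). The height can't be read well from here, so I press gently near the button end with shut fingers to make sure.

```bash
python3 - <<'E'
from h import *
rel(LR.apply([13,0,72])+LAMP,[180,0,YAW])
E
```

```text
shift [55.6 -0.9 54.9] turn [ 0.06  0.5  -0.03] t 18.55 gap 70.0 F [ 0.5 -0.3 -0.8] p [535.  181.9 127.4] [179.9   0.5 -14.6] j [ 13.   8.  98.   0.  75. 118.]
```

{"name": "carry_out", "arguments": {
  "commands": [
    [[0,30,-0.9,0,0,0,0],[0,55,-0.9,0,0,0,0],[0,55,-0.9,0,0,0,0],[0,55,-0.9,30,0,0,0],[0,55,-0.9,45,0,0,0]]
  ],
  "grip_force": 30
}}

```text
time: 19.18
tool_pos: [586.8, 169.1, 80.8]
tcp_rot: [179.9, 0.6, -14.6]
ft_force: [0.2, -0.6, 0.2]
finger_gap: -0.1
```

{"name": "carry_out", "arguments": {
  "commands": [
    [[0,0,0,4,0,0,0],[0,0,0,8,0,0,0],[0,0,0,11,0,0,0],[0,0,0,13,0,0,0],[0,0,0,13,0,0,0]]
  ]
}}

```text
time: 19.8
tool_pos: [588.6, 169.4, 70.5]
tcp_rot: [-180.0, 0.4, -14.6]
ft_force: [0.4, 0.0, -0.1]
finger_gap: 0.2
```

{"name": "carry_out", "arguments": {
  "commands": [
    [[0,0,0,2,0,0,0],[0,0,0,4,0,0,0],[0,0,0,5,0,0,0],[0,0,0,6,0,0,0],[0,0,0,6,0,0,0]]
  ]
}}

```text
time: 20.42
tool_pos: [588.5, 169.3, 64.5]
tcp_rot: [180.0, 0.4, -14.6]
ft_force: [-1.0, -0.4, 1.2]
finger_gap: -0.1
```

{"name": "carry_out", "arguments": {
  "commands": [
    [[0,0,0,0.7,0,0,0],[0,0,0,1.4,0,0,0],[0,0,0,2,0,0,0],[0,0,0,2,0,0,0]]
  ]
}}

```text
time: 20.92
tool_pos: [588.8, 169.8, 63.5]
tcp_rot: [-180.0, 0.4, -14.6]
ft_force: [-5.1, 0.4, 10.3]
finger_gap: 0.1
```

Contact came at about 44.5 mm (home is 44 mm), pressed with 10 N. I lift away and take a last look.

{"name": "carry_out", "arguments": {
  "commands": [
    [[0,0,0,-10,0,0,0],[0,0,0,-40,0,0,0],[0,-40,0,-80,0,0,0],[0,-60,0,-90,0,0,0],[0,-60,0,-90,0,0,0]]
  ]
}}

```text
time: 21.55
tool_pos: [531.2, 184.9, 154.4]
tcp_rot: [-179.9, 0.3, -14.6]
ft_force: [0.2, 0.4, 0.1]
finger_gap: 0.2
```

```bash
python3 - <<'E'
from h import *
for i in range(6):viewer.snapshot('top')
c=viewer.calibration('wrist')
snap('wrist','w8',crop=(150,30,350,230),scale=3)
P=[[35,0,34],[32,0,44],[-35,0,44],[-35,0,40],[32,16,28],[-35,16,28],[32,-16,28],[-35,-16,28]]
q=proj(c,LR.apply(P)+LAMP);print(((q-[150,30]+.5)*3).round(0).tolist())
where()
E
```

```text
[[316.0, 149.0], [316.0, 162.0], [316.0, 444.0], [316.0, 439.0], [250.0, 162.0], [256.0, 427.0], [381.0, 162.0], [376.0, 427.0]]
flat(lamp) [-81.56   0.24 141.06] th -0.47 yaw -0.04 F lamp [0.2 0.  0.7] M [-0.08  0.01 -0.07] gap 0.1 t 21.9
```

View pics/w8.png

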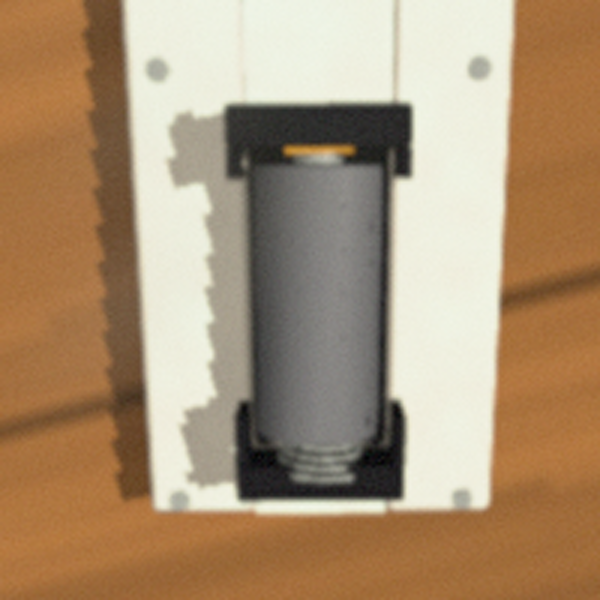

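The cell matches the predicted home outline: body end at row 163 (predicted 162), flat end 445 (444), sides 250 to 382 (250 to 381). The button is on the brass.

```bash
python3 -c "
from h import *
print(r.hand_in())"
```

```text
the job is handed in; nothing more can be done
None
```

The grey cell is in the lamp's bay, let go of, and the job is handed in at about 22 s of the 72 s allowed. The hand-in reported no verdict.

- **Insertion:** I set the flat end on the spring with the cell tilted about 24° and pressed it back to about 6 mm (13 N). I then tipped the cell level about the spring's upper edge. During the tip the wrist force read 11–15 N along the bay. Still gripping, I eased the cell forward until the button met the contact, then released it.
- **Final press:** I pressed with 10 N near the button end. The fingers met the cell's top at about 44.5 mm, against 44 mm when home.
- **Last picture:** The cell outline matches the predicted home pose to about 1 pixel in the enlarged crop, well under 1 mm. The button sits on the brass and the spring on the flat end. The gripper is about 90 mm clear and reads no force.
- **Disagreements:** The camera and the arm's pose reading differed by about 1–2 mm sideways and along the bay. I settled this with the force readings. One width reading off an earlier picture, after the release, made the flat end look too wide; the last picture did not bear it out.
- **Not checked:** I took no final picture of the bystander objects. The arm's moves kept well away from them, and no unexpected force showed.

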